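# Stop both jog switches and load the crate behind the ramp's lip

### The job

Make the loading ramp safe and load it: first set the red forward-off-reverse toggles on both green consoles to off (centre), before you move the crate. Then push the wooden crate up the ramp, sliding and not lifted, until it drops flat behind the lip into the bay, and let go. Keep both switches off and leave the other things on the bench where they are.

Things in the scene. Friction and masses are not known exactly. Their poses are not given: they have to be found in the camera images.
- console_a: Fixed green console (both look alike), 120 deep (x), 110 wide (y), 258 mm tall. Origin under its base's centre; its front, with a toggle on a panel sloped 35 deg, faces its own -x. Above the toggle a gauge head (84 wide, from 178 to 258 mm up, front face 49 mm ahead of the origin) bars the space straight above: reach the toggle from the front with the tool tilted about 35 deg.
- pivot_a (a point): Pivot of that console's toggle: 20 mm ahead of the console's origin, 70 mm up. At off the lever stands square to the panel, along (-0.574, 0, 0.819) in the console's frame.
- knob_a (a point): Centre of the red ball knob (26 mm diameter) on that toggle's lever (10 mm rod), 75 mm from the pivot. At off: 63 mm ahead of the console's origin, on its centre line, 131 mm up, 14 mm ahead of the gauge head's face and 47 mm below its underside. At forward or reverse: 33 mm to the side.
- switch_a (a joint): Toggle angle, rad: +0.45 forward (leans to the console's +y), 0 off (centre detent), -0.45 reverse (leans to -y), both against stops. Sprung detents: 3 to 5 N at the knob moves it (push it or cage it loosely: squeezed hard it binds); let go within about 0.17 rad of off it snaps to off, resting within 0.04 rad; pushed further it snaps on to the other end.
- console_b: Fixed green console (both look alike), 120 deep (x), 110 wide (y), 258 mm tall. Origin under its base's centre; its front, with a toggle on a panel sloped 35 deg, faces its own -x. Above the toggle a gauge head (84 wide, from 178 to 258 mm up, front face 49 mm ahead of the origin) bars the space straight above: reach the toggle from the front with the tool tilted about 35 deg.
- pivot_b (a point): Pivot of that console's toggle: 20 mm ahead of the console's origin, 70 mm up. At off the lever stands square to the panel, along (-0.574, 0, 0.819) in the console's frame.
- knob_b (a point): Centre of the red ball knob (26 mm diameter) on that toggle's lever (10 mm rod), 75 mm from the pivot. At off: 63 mm ahead of the console's origin, on its centre line, 131 mm up, 14 mm ahead of the gauge head's face and 47 mm below its underside. At forward or reverse: 33 mm to the side.
- switch_b (a joint): Toggle angle, rad: +0.45 forward (leans to the console's +y), 0 off (centre detent), -0.45 reverse (leans to -y), both against stops. Sprung detents: 3 to 5 N at the knob moves it (push it or cage it loosely: squeezed hard it binds); let go within about 0.17 rad of off it snaps to off, resting within 0.04 rad; pushed further it snaps on to the other end.
- ramp: Fixed blue-sided steel ramp. Origin on the bench at the middle of its foot edge; x uphill, y across, z up. The deck rises from 0 to 32 mm over 130 mm (13.8 deg) to a lip marked yellow. Clear width 80 mm between side plates (6 mm thick, tops 50 mm above the bench) along ramp and bay; flared guide wings 30 mm high reach to x = -38 mm.
- bay (a point): Centre of the ramp's bay floor behind the lip, 193 mm along the ramp's x. The floor is level, 22 mm above the bench (10 mm below the lip), 126 mm long, and ends at a stop wall whose top is 72 mm above the bench.
- crate_mid (a point): Centre (half-way up) of the loose open wooden crate with metal parts: 110 long (x), 64 wide (y), 60 mm tall, walls 6 mm, 0.4 to 0.8 kg. Stands on the bench before the ramp's foot, its x roughly uphill, askew by up to 0.3 rad and 30 mm off the ramp's line. Stowed, its centre is 185 to 201 mm along the ramp's x, 52 mm above the bench.
- glue_bottle: Bystander: white bottle, 60 mm diameter, 170 mm tall, origin under its base. Leave it where it is.
- paint_tin: Bystander: blue-labelled tin, 84 mm diameter, 100 mm tall, origin under its base. Leave it where it is.
- mug: Bystander: blue mug, 76 mm diameter, 85 mm tall, origin under its base. Leave it where it is.
- screwdriver: Bystander: red-handled screwdriver lying on the bench, origin under its middle. Leave it where it is.
- brush: Bystander: brush lying on the bench, origin under its middle. Leave it where it is.
- small_tin: Bystander: orange-labelled low tin, 60 mm diameter, 45 mm tall, origin under its base. Leave it where it is.
- wrench: Bystander: steel wrench lying on the bench, origin under its middle. Leave it where it is.

How it is judged:
On the way, in this order (a step that is already met when the one before it is completed fails the run):
1. both toggles are at off while the crate has not yet been moved (within 25 mm) (value of joint switch_a between -0.09 and 0.09 rad and value of joint switch_b between -0.09 and 0.09 rad and distance of crate_mid from where it was at the start of the episode below 0.025 m), for 0.3 s.
2. the crate slides up the ramp, its underside tilted with the deck and touching it, both toggles still off (value of joint switch_a between -0.09 and 0.09 rad and value of joint switch_b between -0.09 and 0.09 rad and angle between crate_mid's own z axis and vertical above 0.12 rad and contact force between crate and ramp above 0.3 N and x of crate_mid in the frame of ramp between 0.02 and 0.15 m and y of crate_mid in the frame of ramp between -0.02 and 0.02 m), for 0.1 s.
At the end, for the whole second after the job is handed in: Both toggles within 0.09 rad of off; the crate flat (within 0.05 rad) on the bay floor behind the lip and before the stop, between the side plates (centre 181 to 205 mm along the ramp, at most 56 mm high), at rest (value of joint switch_a between -0.09 and 0.09 rad and value of joint switch_b between -0.09 and 0.09 rad and x of crate_mid in the frame of ramp between 0.181 and 0.205 m and y of crate_mid in the frame of ramp between -0.014 and 0.014 m and z of crate_mid in the frame of ramp below 0.056 m and angle between crate_mid's own z axis and vertical below 0.05 rad and linear speed of crate below 0.01 m/s); the robot touches nothing.
It fails at once if a bystander moved by more than 30 mm (distance of any of glue_bottle, paint_tin, mug, screwdriver, brush, small_tin, wrench from where it was at the start of the episode above 0.03 m).
It fails at once if the crate lifted (its centre more than 95 mm above the bench, some 30 mm over the ramp) (height (world z) of crate_mid above 0.095 m).
It fails at once if the crate tipped by more than 0.6 rad (angle between crate_mid's own z axis and vertical above 0.6 rad).
It also fails if it takes over 69 s, if anything falls off the work surface, if the arm or the gripper's body presses on something with over 40 N, if the wrist force passes 120 N, or if a joint passes its speed limit or range.

### The arm

A 6-joint arm with a two-finger parallel gripper is mounted at the origin on the work surface. World frame = base frame: x ahead of the robot, y to its left, z up, the work surface at z = 0. Lengths are in m, angles in rad, forces in N, time in s.
With the tool pointing down it reaches from about 0.35 to 0.975 m from the base axis. Payload 4.9 kg.
Tool frame: the origin (TCP) lies midway between the tips of the shut fingers; the grasp point (between the pads) lies 19 mm behind it; z points along the fingers, y is the direction in which the jaws open and shut (so a half turn about z gives the same grasp; the last joint's range is limited). The gripper opens to 85 mm and grips with 20 to 120 N. Pads are 22 mm wide; open, the fingers measure 114 mm over their backs; the gripper's body (76 mm by 85 mm) begins 54 mm behind the grasp point. The pads swing forward as they close: fully open they stand 13 mm farther back than shut.
Start: joints at [1.174, 0.053, 1.613, -0, 1.476, -0.119], TCP at [0.171, 0.601, 0.231] pointing down, gripper open.
Joint ranges: [-3.01, 3.01], [-1.01, 2.22], [0.06, 2.58], [-1.02, 4.17], [0.09, 2.62], [-3.14, 3.14]. Speed limits (rad/s): [2.57, 2.57, 3.14, 3.14, 3.14, 3.14].

### API

Orientations are given as a unit quaternion [w, x, y, z].
In Python, from plant import state, grab_frame, camera_info, job_done, cut_out gives the robot as it stands.
- The arm moves only by the tool step_arm, never from a script. Its argument "moves" is a list of rows, each a list of 7 numbers: the shift along the tool's x, y, z in m, then the turn, a rotation vector about the tool's x, y, z in rad, then the finger opening in m, from 0 to 0.0854. A call has 1 to 8 rows; each row shifts and turns the commanded pose from where the row before left it, along the tool's axes as they then stand; what a row does not reach is not made up. A row lasts 1/10 s, in which the tool goes at most 50 mm and 8.59 degrees, less where a joint would pass 70% of its speed; a pose out of reach is approached as far as the arm can. A call is refused whole if a number of a shift passes 0.05 or a number of a turn 0.15, either way. A call with a gripper value outside its range is refused whole. The fingers move at their own pace and stop on an object; the grip force is fixed at half the most. Time passes only in rows, so rows that do not move let the fingers close. It gives the time, the measured TCP pose, the force and the opening at its end, in the units of the state.
- state(): the state, without advancing time (a new reading comes with each control period).
- grab_frame(name): name is "scene" or "top" or "wrist"; returns (picture, depth): 400x640x3 uint8, red, green, blue; 400x640 float32, m along the optical axis (not along the pixel's ray), 0 where there is no reading.
- camera_info(name): a dict with "intrinsics" (3x3 intrinsics, pixels), "world_from_camera" (4x4, takes a point from camera to world coordinates). Camera axes: x right, y down, z forward; pixel columns grow to the right and rows downward; lengths in m; the calibration is good to about 2 mm. The wrist camera is an equidistant fisheye: a pixel r from the principal point sees the ray r / f radians off the axis. A picture is of the moment at which its call begins: read the wrist's pose just before it. camera_info takes no time and is no camera call; for the wrist camera it gives the pose at the moment of the call.
- job_done(): hands the job in, once; it reports no verdict.
Trained networks look in the newest picture that a camera, given by its name, has taken for a name from the list of things; names that differ only in an ending like _2 or _b are one class to them, and where a whole thing is asked for, a point or a joint stands for the part that bears it (a point fixed in the world has none). Each returns a list of dicts, best first, with "conf" (0 to 1); they miss things now and then, are a little off and sometimes report something else, mostly with a low value. They report only what shows in the picture. A call takes as long as a camera call.
- cut_out(camera, query): "mask" (400x640 bool, what is visible of it) and "point" ([column, row] in pixels, amid what is visible of it).
The state is a dict: "time": time; "joint_pos": joint angles; "joint_vel": joint speeds; "joint_efforts": joint torques, N m; "tool_pos": TCP position; "tool_rot": TCP orientation; "contact_force": force on the tool from outside, world axes, zero at the start; "ft_torque": the same for the moment, N m; "gripper_width": opening from 0.0 (shut) to 1.0 (fully open).
Only numpy, scipy, OpenCV 4.12 (cv2) and the standard library are available. Lean on these libraries where they do the work, as an engineer would, in place of code of your own. Each camera call takes 0.05 s, during which the arm holds its last target.

## Working session

There is one attempt and no reset: what is moved stays moved. The work goes in short steps, Python scripts to look and compute and a tool call to move; the robot and the scene stay as the last step left them, time stands still between calls to the robot, and variables do not carry over. Pictures are saved under pics/ and viewed, and the job is handed in when it is done.

Besides the shell and the picture viewer there is one more tool, called after "Emit:" as a command line: name --pt "numbers of a row" for each row, then --argument value for the rest. step_arm: Moves the arm, as the interface text tells. Its arguments: {"type":"object","properties":{"moves":{"type":"array"}},"required":["moves"]}

```bash
mkdir -p pics; ls
cat > h.py <<'E'
import numpy as np, cv2
from plant import state, grab_frame, camera_info, job_done, cut_out
from scipy.spatial.transform import Rotation as R
def cloud(cam,d):
    i=camera_info(cam);K=np.array(i["intrinsics"]);T=np.array(i["world_from_camera"])
    v,u=np.mgrid[0:d.shape[0],0:d.shape[1]]
    P=np.stack([(u-K[0,2])/K[0,0]*d,(v-K[1,2])/K[1,1]*d,d],-1)
    W=P@T[:3,:3].T+T[:3,3]; W[d==0]=np.nan
    return W
def tool():
    s=state();q=s["tool_rot"];return np.array(s["tool_pos"]),R.from_quat([q[1],q[2],q[3],q[0]])
E
python3 - <<'E'
from h import *
for c in ["scene","top"]:
    im,d=grab_frame(c); cv2.imwrite(f"pics/{c}0.png",im[...,::-1]); np.save(f"{c}0.npy",d); np.save(f"{c}0rgb.npy",im)
    print(c,np.array(camera_info(c)["world_from_camera"]).round(3).tolist(),np.array(camera_info(c)["intrinsics"]).tolist())
print(state())
E
```

```text
pics
scene [[-0.299, -0.91, 0.288, 0.287], [-0.954, 0.284, -0.092, 0.117], [0.002, -0.302, -0.953, 0.95], [0.0, 0.0, 0.0, 1.0]] [[398.6051385983707, 0.0, 317.7013082864459], [0.0, 398.6051385983707, 200.80825823719607], [0.0, 0.0, 1.0]]
top [[-0.03, -0.992, 0.122, 0.446], [-0.999, 0.035, 0.038, 0.011], [-0.042, -0.121, -0.992, 0.977], [0.0, 0.0, 0.0, 1.0]] [[404.8844277319704, 0.0, 316.62628655894036], [0.0, 404.8844277319704, 193.62054343459084], [0.0, 0.0, 1.0]]
{'time': 0.1, 'joint_pos': array([ 1.17399377e+00,  5.33131368e-02,  1.61415202e+00, -1.73671903e-05,
        1.47599384e+00, -1.19009162e-01]), 'joint_vel': array([ 0.0002891 , -0.00216486, -0.00162864,  0.00051834,  0.00114683,
        0.00022334]), 'joint_efforts': array([-1.88955996e-04, -3.94905603e+01, -3.71363497e+01, -1.10924939e-04,
        3.93683498e-03,  1.51308274e-05]), 'tool_pos': array([0.17118809, 0.60051595, 0.23017492]), 'tool_rot': array([-2.29653370e-04,  1.38449640e-01,  9.90369035e-01, -9.04513070e-04]), 'contact_force': array([-0.68513221, -0.68916369, -0.8806039 ]), 'ft_torque': array([-0.03990067, -0.03983222, -0.00861434]), 'gripper_width': 0.9983890058110069}
```

View pics/scene0.png

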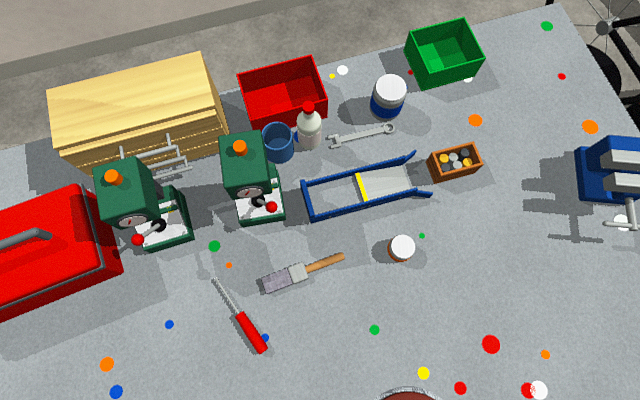

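View pics/top0.png

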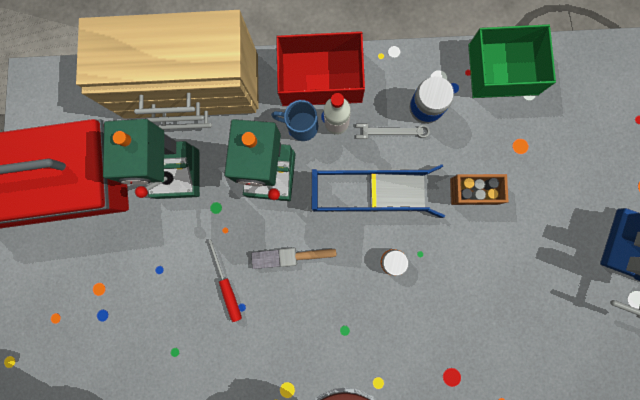

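Run:
```python
from h import *
def box(P,name):
    P=P[np.isfinite(P).all(1)]
    if len(P)<8: print(name,'few');return
    (c,s,a)=cv2.minAreaRect((P[:,:2]*1000).astype(np.float32))
    print(name,len(P),'c',np.round(c,1),'s',np.round(s,1),'a',round(a,2),'z',np.percentile(P[:,2],[5,50,95]).round(4),'med',np.median(P,0).round(4))
for c in ["scene","top"]:
    im,d=grab_frame(c); W=cloud(c,d); hsv=cv2.cvtColor(im,cv2.COLOR_RGB2HSV)
    z=W[...,2]; bench=z[(z>-0.03)&(z<0.02)]; print(c,'bench z',np.median(bench))
    for q in ["console_a","knob_a","crate_mid","ramp","glue_bottle","paint_tin","mug","small_tin","brush","screwdriver","wrench"]:
        for r in cut_out(c,q):
            if r["conf"]<.3: continue
            m=cv2.erode(r["mask"].astype(np.uint8),np.ones((3,3)))>0 if q not in("knob_a",) else r["mask"]
            P=W[m]; print(q,round(r["conf"],2),np.round(r["point"]),end=' '); box(P,'')
            if q=="console_a": box(P[(P[:,2]>.25)&(P[:,2]<.264)],'   headtop')
            if q=="crate_mid":box(P[(P[:,2]>.055)&(P[:,2]<.065)],'   rim')
            if q=="ramp":
                box(P[(P[:,2]>.045)&(P[:,2]<.055)],'   sidetops')
                box(P[(P[:,2]>.066)&(P[:,2]<.077)],'   stop')
                box(P[(P[:,2]>.019)],'   >19')
```

```text
scene bench z 0.00011155974689502912
console_a 0.71 [143. 234.]  128 c [579.8 408.4] s [18.2 57.7] a 44.51 z [0.0828 0.1336 0.14  ] med [0.5704 0.417  0.1336]
   headtop few
console_a 0.65 [143. 203.]  5797 c [620.5 391.4] s [127.4 105.3] a 0.86 z [0.0429 0.2299 0.2603] med [0.6111 0.3789 0.2299]
   headtop 2285 c [630.8 392.3] s [106.4  82.1] a 0.12 z [0.2547 0.2581 0.2602] med [0.6237 0.3887 0.2581]
console_a 0.58 [252. 177.]  4281 c [608.9 161.9] s [105.7 128.2] a 82.4 z [0.0444 0.2557 0.2604] med [0.5932 0.159  0.2557]
   headtop 2095 c [619.6 160.3] s [ 81.4 106.6] a 82.82 z [0.2555 0.2581 0.26  ] med [0.6122 0.1606 0.2581]
knob_a 0.72 [268. 204.]  155 c [568.9 148.9] s [62.7 22.5] a 33.07 z [0.0819 0.1325 0.1388] med [0.5552 0.1421 0.1325]
knob_a 0.66 [141. 238.]  223 c [578.5 434.1] s [47.7 87.4] a 5.22 z [0.0818 0.1283 0.139 ] med [0.5732 0.4167 0.1283]
crate_mid 0.57 [455. 164.]  1337 c [ 558.6 -321.3] s [107.6  63.1] a 88.32 z [0.0205 0.0444 0.0606] med [ 0.5582 -0.3185  0.0444]
   rim 274 c [ 558.8 -321.6] s [105.8  62.8] a 87.86 z [0.0556 0.0593 0.0626] med [ 0.542  -0.31
[... 2726 characters left out ...]
c [744.4  89.1] s [102.5  72.6] a 46.12 z [0.004  0.0356 0.086 ] med [0.748  0.0827 0.0356]
mug 0.5 [144. 187.]  100 c [576.4 414.6] s [14.5 36.4] a 61.57 z [0.1047 0.1346 0.1405] med [0.5718 0.4158 0.1346]
small_tin 0.6 [396. 264.]  459 c [ 399.3 -122.7] s [52.2 51.3] a 44.28 z [0.037  0.0455 0.0484] med [ 0.4    -0.1215  0.0455]
brush 0.78 [284. 256.]  860 c [417.3 108.1] s [ 37.1 192.9] a 1.77 z [0.0157 0.0192 0.0229] med [0.4181 0.1337 0.0192]
screwdriver 0.81 [227. 297.]  325 c [326.1 258.7] s [99.4 19.3] a 17.17 z [0.0201 0.0246 0.028 ] med [0.3206 0.2569 0.0246]
wrench 0.58 [389. 131.]  345 c [ 717.2 -138.1] s [ 28.7 156.2] a 0.13 z [0.0052 0.0083 0.011 ] med [ 0.7134 -0.1326  0.0083]
```

Run:
```python
from h import *
for c in ["scene","top"]:
    im=np.load(f"{c}0rgb.npy");W=cloud(c,np.load(f"{c}0.npy"));hsv=cv2.cvtColor(im,cv2.COLOR_RGB2HSV)
    red=((hsv[...,0]<6)|(hsv[...,0]>174))&(hsv[...,1]>170)&(hsv[...,2]>60)
    X,Y,Z=W[...,0],W[...,1],W[...,2]
    for n,(x,y) in {"A":(.563,.424),"B":(.552,.135)}.items():
        m=red&(abs(X-x)<.04)&(abs(Y-y)<.045)&(Z>.09)&(Z<.15)
        P=W[m]; 
        # sphere fit fixed r
        from scipy.optimize import least_squares
        f=least_squares(lambda p:np.linalg.norm(P-p,axis=1)-.013,[x,y,.125],loss='soft_l1',f_scale=.002)
        print(c,n,len(P),f.x.round(4),P.min(0).round(3),P.max(0).round(3))
    # obstacles left of console A, y>.45
    for xl in np.arange(.44,.66,.03):
        m=(X>xl)&(X<xl+.03)&(Y>.44)&(Z>.03)
        if m.sum(): print(round(xl,2),'ymin',np.round(np.min(Y[m]),3),[ (zz,np.round(np.min(Y[m&(Z>zz)]),3)) for zz in (.06,.1,.14,.18,.22) if (m&(Z>zz)).any()],'zmax',np.round(Z[m].max(),3))
k=[cv2.resize(np.load("scene0rgb.npy")[150:280,60:320],None,fx=3,fy=3)[...,::-1]]
cv2.imwrite("pics/z.png",k[0])
```

```text
scene A 119 [0.5684 0.4255 0.1259] [0.555 0.412 0.122] [0.577 0.436 0.141]
scene B 95 [0.5541 0.1379 0.1256] [0.541 0.126 0.125] [0.561 0.149 0.14 ]
0.5 ymin 0.577 [(0.06, np.float64(0.577)), (0.1, np.float64(0.577))] zmax 0.133
0.53 ymin 0.51 [(0.06, np.float64(0.51)), (0.1, np.float64(0.51))] zmax 0.135
0.56 ymin 0.44 [(0.06, np.float64(0.511)), (0.1, np.float64(0.511))] zmax 0.136
0.59 ymin 0.44 [(0.06, np.float64(0.44)), (0.1, np.float64(0.515)), (0.14, np.float64(0.611)), (0.18, np.float64(0.66))] zmax 0.181
0.62 ymin 0.517 [(0.06, np.float64(0.517)), (0.1, np.float64(0.517)), (0.14, np.float64(0.591)), (0.18, np.float64(0.597))] zmax 0.184
0.65 ymin 0.52 [(0.06, np.float64(0.52)), (0.1, np.float64(0.52))] zmax 0.135
top A 106 [0.5691 0.4242 0.1265] [0.557 0.411 0.121] [0.581 0.431 0.141]
top B 96 [0.5544 0.1366 0.1265] [0.542 0.124 0.128] [0.563 0.147 0.143]
0.5 ymin 0.588 [(0.06, np.float64(0.588)), (0.1, np.float64(0.588))] zmax 0.135
0.53 ymin 0.508 [(0.06, np.float64(0.508)), (0.1, np.float64(0.508))] zmax 0.135
0.56 ymin 0.44 [(0.06, np.float64(0.511)), (0.1, np.float64(0.511))] zmax 0.136
0.59 ymin 0.443 [(0.06, np.float64(0.513)), (0.1, np.float64(0.513)), (0.14, np.float64(0.622)), (0.18, np.float64(0.666))] zmax 0.183
0.62 ymin 0.518 [(0.06, np.float64(0.518)), (0.1, np.float64(0.518)), (0.14, np.float64(0.589)), (0.18, np.float64(0.594))] zmax 0.184
0.65 ymin 0.52 [(0.06, np.float64(0.52)), (0.1, np.float64(0.52))] zmax 0.136
```

View pics/z.png

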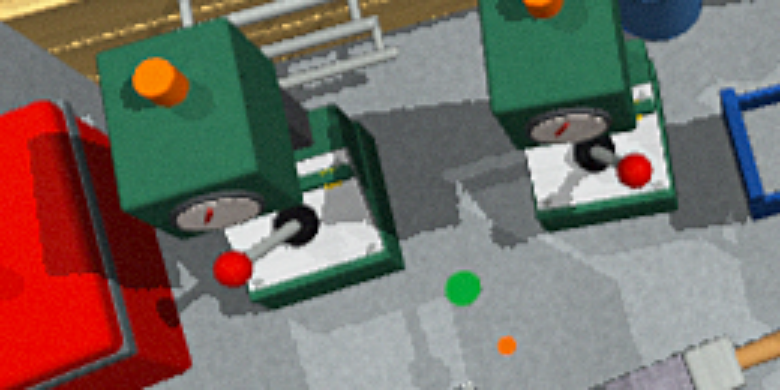

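```bash
cat >> h.py <<'E'
A0=np.array([.6262,.3916]);AY=np.radians(.3)
B0=np.array([.6152,.1605]);BY=np.radians(-7.15)
def cons(o,yaw,s,t):
    """TCP pose: s along lever normal from pivot, t lateral (console +y)"""
    Rz=R.from_euler('z',yaw); p=Rz.apply([-.020-.574*s,t,.070+.819*s])+[o[0],o[1],0]
    z=np.array([.5736,0,-.8192]);y=np.array([0,1.,0]);x=np.cross(y,z)
    return p,Rz*R.from_matrix(np.stack([x,y,z],1))
def plan(p1,R1,g,n=None,step=.045,p0=None,R0=None):
    if p0 is None: p0,R0=tool()
    rv=(R0.inv()*R1).as_rotvec()
    if n is None: n=max(1,int(np.ceil(max(np.linalg.norm(p1-p0)/step,np.linalg.norm(rv)/.14))))
    p,r=p0.copy(),R0; rows=[]
    for k in range(1,n+1):
        tp=p0+(p1-p0)*k/n; tr=R0*R.from_rotvec(rv*k/n)
        d=r.inv().apply(tp-p).round(3); w=(r.inv()*tr).as_rotvec().round(3)
        p=p+r.apply(d); r=r*R.from_rotvec(w)
        rows.append([*(float(v) for v in d),*(float(v) for v in w),g])
    print('dist',np.round(p1-p0,3),'rows',n)
    for i in range(0,n,8): print(str([[0.0 if v==0 else v for v in q] for q in rows[i:i+8]]).replace('0.0,','0,'))
    return p,r
E
python3 - <<'E'
from h import *
plan(*cons(A0,AY,.152,.074),0,n=12)
E
```

```text
dist [ 0.347 -0.136 -0.037] rows 12
[[-0.031, -0.003, 0.003, -0.007, -0.051, -0.023, 0.0], [-0.031, -0.004, 0.005, -0.007, -0.05, -0.023, 0.0], [-0.03, -0.004, 0.006, -0.008, -0.051, -0.023, 0.0], [-0.03, -0.005, 0.007, -0.007, -0.05, -0.022, 0.0], [-0.029, -0.006, 0.009, -0.007, -0.051, -0.023, 0.0], [-0.029, -0.007, 0.011, -0.007, -0.05, -0.023, 0.0], [-0.028, -0.007, 0.012, -0.007, -0.051, -0.023, 0.0], [-0.027, -0.008, 0.013, -0.008, -0.051, -0.023, 0.0]]
[[-0.026, -0.009, 0.014, -0.007, -0.05, -0.023, 0.0], [-0.025, -0.009, 0.016, -0.007, -0.051, -0.022, 0.0], [-0.024, -0.011, 0.017, -0.007, -0.05, -0.023, 0.0], [-0.023, -0.01, 0.018, -0.007, -0.051, -0.023, 0.0]]
```

Emit:
step_arm --pt "-0.031 -0.003 0.003 -0.007 -0.051 -0.023 0" --pt "-0.031 -0.004 0.005 -0.007 -0.05 -0.023 0" --pt "-0.03 -0.004 0.006 -0.008 -0.051 -0.023 0" --pt "-0.03 -0.005 0.007 -0.007 -0.05 -0.022 0" --pt "-0.029 -0.006 0.009 -0.007 -0.051 -0.023 0" --pt "-0.029 -0.007 0.011 -0.007 -0.05 -0.023 0" --pt "-0.028 -0.007 0.012 -0.007 -0.051 -0.023 0" --pt "-0.027 -0.008 0.013 -0.008 -0.051 -0.023 0"

```text
time: 2.1
tool_pos: [0.4043, 0.5101, 0.2068]
tool_rot: [0.204, 0.045, 0.978, 0.001]
contact_force: [0.0, -1.0, -0.8]
gripper_width: -0.002
```

Emit:
step_arm --pt "-0.026 -0.009 0.014 -0.007 -0.05 -0.023 0" --pt "-0.025 -0.009 0.016 -0.007 -0.051 -0.022 0" --pt "-0.024 -0.011 0.017 -0.007 -0.05 -0.023 0" --pt "-0.023 -0.01 0.018 -0.007 -0.051 -0.023 0" --pt "0 0 0 0 0 0 0"

```text
time: 2.6
tool_pos: [0.5193, 0.4632, 0.1923]
tool_rot: [0.3, -0.001, 0.954, -0.001]
contact_force: [-0.8, -0.2, -0.6]
gripper_width: 0.002
```

Run:
```python
from h import *
p,r=tool();tp,tr=cons(A0,AY,.152,.074)
print(p,tp,(r.inv()*tr).as_rotvec())
for c in ["scene","wrist"]:
    im,d=grab_frame(c);cv2.imwrite(f"pics/{c}1.png",im[...,::-1])
plan(*cons(A0,AY,.062,.074),0,n=4)
```

```text
[0.51930227 0.46322575 0.19231884] [0.51856601 0.46503744 0.194488  ] [-0.00408802 -0.0011923  -0.00107987]
dist [ 0.052  0.    -0.073] rows 4
[[0, 0, 0.022, 0, 0, 0, 0.0], [0, 0, 0.023, -0.001, 0, -0.001, 0.0], [-0.001, 0, 0.022, 0, -0.001, 0, 0.0], [0, 0, 0.023, 0, 0, 0, 0.0]]
```

View pics/scene1.png

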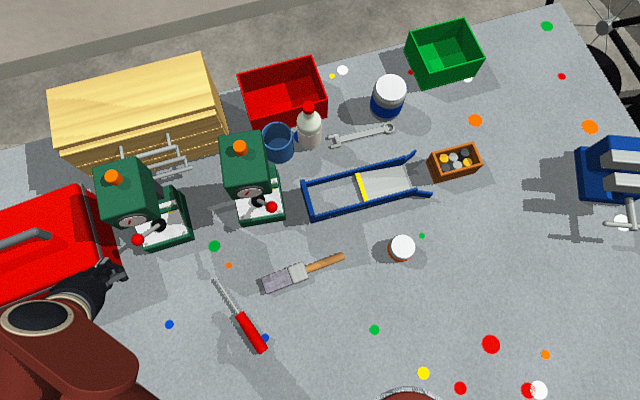

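View pics/wrist1.png

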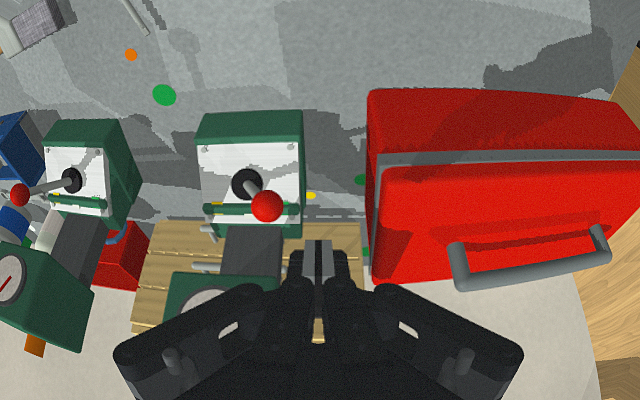

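Emit:
step_arm --pt "0 0 0.023 0 0 0 0" --pt "0 0 0.023 0 0 0 0" --pt "0 0 0.022 0 0 0 0" --pt "0 0 0.022 0 0 0 0" --pt "0 0 0 0 0 0 0"

```text
time: 3.2
tool_pos: [0.5688, 0.4652, 0.1174]
tool_rot: [0.299, -0.002, 0.954, -0.001]
contact_force: [-0.7, -0.6, -1.2]
gripper_width: -0.003
```

Emit:
step_arm --pt "0 -0.005 0 0 0 0 0" --pt "0 -0.005 0 0 0 0 0" --pt "0 -0.005 0 0 0 0 0" --pt "0 -0.005 0 0 0 0 0" --pt "0 0 0 0 0 0 0"

```text
time: 3.7
tool_pos: [0.5697, 0.4474, 0.1227]
tool_rot: [0.302, -0.002, 0.953, 0.003]
contact_force: [-3.6, 4.8, 1.9]
gripper_width: -0.001
```

Emit:
step_arm --pt "0 -0.004 0 0 0 0 0" --pt "0 -0.004 0 0 0 0 0" --pt "0 -0.004 0 0 0 0 0" --pt "0 0 0 0 0 0 0"

```text
time: 4.1
tool_pos: [0.57, 0.4389, 0.1262]
tool_rot: [0.304, -0.003, 0.953, 0.006]
contact_force: [-7.3, 7.1, 8.7]
gripper_width: -0.002
```

Emit:
step_arm --pt "0 -0.004 0 0 0 0 0" --pt "0 -0.004 0 0 0 0 0" --pt "0 0 0 0 0 0 0"

```text
time: 4.4
tool_pos: [0.5702, 0.4264, 0.1229]
tool_rot: [0.302, -0.002, 0.953, 0.002]
contact_force: [-0.6, -0.0, 0.7]
gripper_width: 0.003
```

Run:
```python
from h import *
print(tool()[0])
im,d=grab_frame("wrist");cv2.imwrite(f"pics/wrist2.png",im[...,::-1])
```

```text
[0.57023292 0.42643585 0.12288145]
```

View pics/wrist2.png

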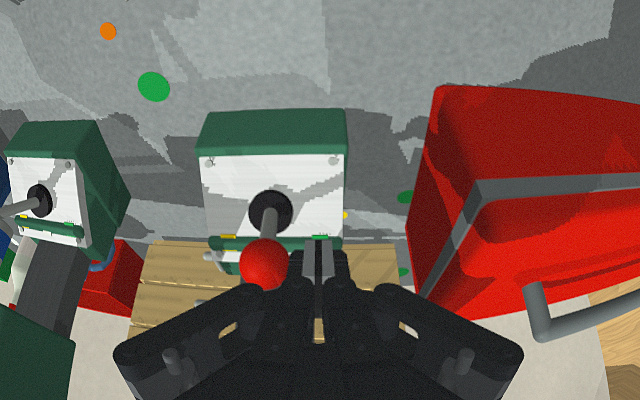

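Emit:
step_arm --pt "0 0.003 -0.01 0 0 0 0" --pt "0 0 -0.03 0 0 0 0" --pt "0 0 -0.03 0 0 0 0" --pt "0 0 -0.03 0 0 0 0" --pt "0 0 0 0 0 0 0"

```text
time: 4.95
tool_pos: [0.5127, 0.4302, 0.2078]
tool_rot: [0.303, -0.002, 0.953, 0.003]
contact_force: [1.0, 0.3, 0.7]
gripper_width: 0.004
```

Run:
```python
from h import *
print(tool()[0])
for c in ["wrist","scene"]:
    im,d=grab_frame(c)
    cv2.imwrite(f"pics/{c}3.png",im[...,::-1])
W=cloud(c,d);hsv=cv2.cvtColor(im,cv2.COLOR_RGB2HSV)
red=((hsv[...,0]<6)|(hsv[...,0]>174))&(hsv[...,1]>170)&(hsv[...,2]>60)
m=red&(abs(W[...,0]-.566)<.04)&(abs(W[...,1]-.392)<.06)&(W[...,2]>.1)&(W[...,2]<.16);P=W[m];print(len(P),P.min(0),P.max(0))
plan(*cons(B0,BY,.160,-.074),0,n=12)
```

```text
[0.51266901 0.4301913  0.20780777]
112 [0.55104032 0.38597318 0.1289786 ] [0.57243595 0.40892975 0.1459003 ]
dist [-0.017 -0.328 -0.002] rows 12
[[0.001, -0.027, -0.001, 0.006, 0, 0.009, 0.0], [0.002, -0.028, 0, 0.006, 0, 0.009, 0.0], [0, -0.027, -0.001, 0.007, 0, 0.009, 0.0], [0.001, -0.027, 0, 0.006, 0, 0.008, 0.0], [0.001, -0.028, 0, 0.006, 0, 0.009, 0.0], [0, -0.027, 0, 0.006, 0, 0.009, 0.0], [0, -0.027, 0, 0.007, 0, 0.009, 0.0], [-0.001, -0.028, 0, 0.006, 0.001, 0.009, 0.0]]
[[0, -0.027, 0.001, 0.006, 0, 0.009, 0.0], [-0.001, -0.027, 0.001, 0.006, 0, 0.008, 0.0], [-0.001, -0.028, 0.001, 0.007, 0, 0.009, 0.0], [-0.001, -0.027, 0.001, 0.006, 0, 0.009, 0.0]]
```

View pics/wrist3.png

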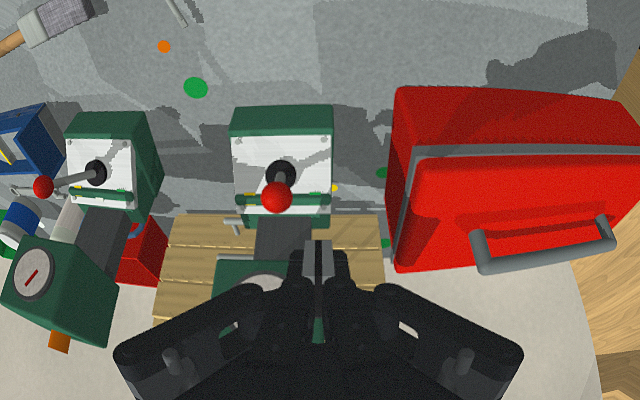

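Emit:
step_arm --pt "0.001 -0.027 0 0.006 0 0.009 0" --pt "0.001 -0.027 0 0.006 0 0.009 0" --pt "0.001 -0.027 0 0.006 0 0.009 0" --pt "0.001 -0.027 0 0.006 0 0.009 0" --pt "0 -0.027 0 0.006 0 0.009 0" --pt "0 -0.027 0 0.006 0 0.009 0" --pt "0 -0.027 0 0.006 0 0.009 0" --pt "0 -0.027 0 0.006 0 0.009 0"

```text
time: 5.85
tool_pos: [0.5016, 0.2109, 0.1975]
tool_rot: [0.299, 0.04, 0.953, -0.013]
contact_force: [-0.7, -0.3, 0.6]
gripper_width: -0.001
```

Emit:
step_arm --pt "0 -0.028 0 0.007 0 0.009 0" --pt "0 -0.028 0.001 0.007 0 0.009 0" --pt "-0.001 -0.028 0.001 0.007 0 0.009 0" --pt "-0.001 -0.028 0.001 0.006 0 0.009 0" --pt "0 0 0 0 0 0 0"

```text
time: 6.35
tool_pos: [0.4938, 0.0978, 0.1962]
tool_rot: [0.299, 0.063, 0.952, -0.02]
contact_force: [-0.2, -0.8, 0.3]
gripper_width: -0.0
```

Run:
```python
from h import *
from scipy.optimize import least_squares
print(tool()[0])
cv2.imwrite("pics/wrist4.png",grab_frame("wrist")[0][...,::-1])
for c in ["scene","top"]:
    im,d=grab_frame(c)
    cv2.imwrite(f"pics/{c}4.png",im[...,::-1])
    W=cloud(c,d);hsv=cv2.cvtColor(im,cv2.COLOR_RGB2HSV)
    red=((hsv[...,0]<6)|(hsv[...,0]>174))&(hsv[...,1]>170)&(hsv[...,2]>60)
    m=red&(abs(W[...,0]-.566)<.04)&(abs(W[...,1]-.392)<.06)&(W[...,2]>.1)&(W[...,2]<.16);P=W[m]
    f=least_squares(lambda p:np.linalg.norm(P-p,axis=1)-.013,[.563,.392,.125],loss='soft_l1',f_scale=.002)
    print(len(P),P.min(0),P.max(0),f.x)
plan(*cons(B0,BY,.062,-.074),0,n=4)
```

```text
[0.49377907 0.09783006 0.19624672]
114 [0.55167982 0.38649664 0.12876209] [0.57274818 0.40830451 0.14654993] [0.56492842 0.39886713 0.13137695]
101 [0.55304232 0.38379744 0.13078887] [0.57409714 0.40602293 0.14856871] [0.56531165 0.39704132 0.13222446]
dist [ 0.057 -0.007 -0.077] rows 4
[[-0.001, 0, 0.024, 0, 0, -0.001, 0.0], [0, 0, 0.024, -0.001, -0.001, 0, 0.0], [-0.001, 0, 0.024, 0, 0, -0.001, 0.0], [-0.001, 0.001, 0.023, -0.001, -0.001, 0, 0.0]]
```

View pics/wrist4.png

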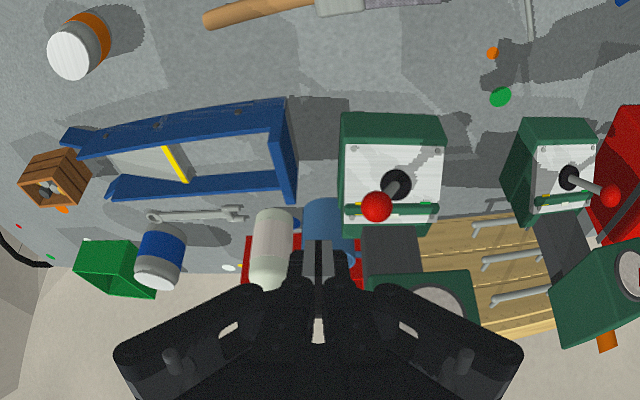

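Emit:
step_arm --pt "-0.001 0 0.024 0 0 0 0" --pt "0 0 0.024 -0.001 -0.001 0 0" --pt "-0.001 0 0.024 0 0 0 0" --pt "-0.001 0.001 0.023 -0.001 -0.001 0 0" --pt "0 0 0 0 0 0 0"

```text
time: 7.0
tool_pos: [0.5498, 0.0954, 0.118]
tool_rot: [0.297, 0.059, 0.953, -0.018]
contact_force: [-0.9, -0.3, -0.1]
gripper_width: 0.002
```

Emit:
step_arm --pt "0 0.005 0 0 0 0 0" --pt "0 0.005 0 0 0 0 0" --pt "0 0.005 0 0 0 0 0" --pt "0 0.005 0 0 0 0 0" --pt "0 0.004 0 0 0 0 0" --pt "0 0.004 0 0 0 0 0" --pt "0 0.004 0 0 0 0 0" --pt "0 0 0 0 0 0 0"

```text
time: 7.8
tool_pos: [0.5563, 0.1259, 0.1266]
tool_rot: [0.303, 0.06, 0.951, -0.019]
contact_force: [-0.3, 0.2, 0.3]
gripper_width: -0.006
```

Run:
```python
from h import *
p,r=tool()
q=R.from_euler('z',-BY).apply(p-[*B0,0]);print(p,q)
cv2.imwrite("pics/wrist5.png",grab_frame("wrist")[0][...,::-1])
```

```text
[0.55625156 0.12593447 0.12656423] [-0.05418776 -0.04163389  0.12656423]
```

View pics/wrist5.png

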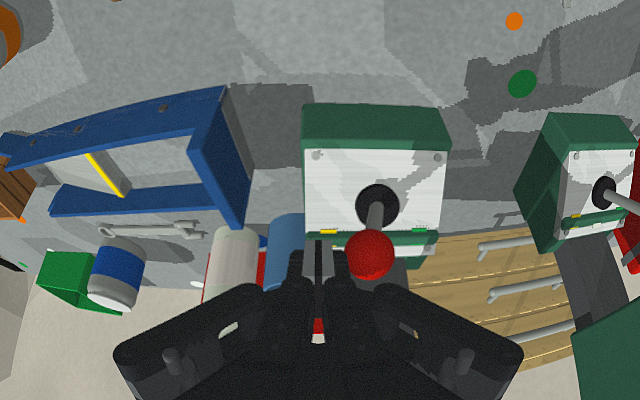

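Emit:
step_arm --pt "0 0.003 0.002 0 0 0 0" --pt "0 0.003 0.002 0 0 0 0" --pt "0 0 0 0 0 0 0"

```text
time: 8.15
tool_pos: [0.558, 0.1329, 0.1186]
tool_rot: [0.301, 0.06, 0.952, -0.018]
contact_force: [-0.4, -0.2, 0.0]
gripper_width: -0.001
```

Emit:
step_arm --pt "0 0.002 0 0 0 0 0" --pt "0 0.002 0 0 0 0 0" --pt "0 0 0 0 0 0 0"

```text
time: 8.45
tool_pos: [0.5587, 0.1366, 0.1192]
tool_rot: [0.301, 0.06, 0.952, -0.018]
contact_force: [0.9, -0.5, 0.8]
gripper_width: -0.003
```

Run:
```python
from h import *
p,r=tool()
q=R.from_euler('z',-BY).apply(p-[*B0,0]);print(p,q,r.as_matrix().round(3))
```

```text
[0.55867676 0.13655879 0.1191685 ] [-0.0531038  -0.03079034  0.1191685 ] [[-0.812  0.125  0.571]
 [ 0.103  0.992 -0.07 ]
 [-0.575  0.002 -0.818]]
```

Emit:
step_arm --pt "0 -0.003 -0.01 0 0 0 0" --pt "0 0 -0.03 0 0 0 0" --pt "0 0 -0.03 0 0 0 0" --pt "0 0 -0.03 0 0 0 0" --pt "0 0 0 0 0 0 0"

```text
time: 8.95
tool_pos: [0.5023, 0.1412, 0.2065]
tool_rot: [0.305, 0.06, 0.95, -0.017]
contact_force: [0.4, 0.4, 1.0]
gripper_width: 0.001
```

```bash
cat > knob.py <<'E'
from h import *
from scipy.optimize import least_squares
print(tool()[0])
for c in ["scene","top"]:
    im,d=grab_frame(c)
    cv2.imwrite(f"pics/{c}5.png",im[...,::-1])
    W=cloud(c,d);hsv=cv2.cvtColor(im,cv2.COLOR_RGB2HSV)
    red=((hsv[...,0]<6)|(hsv[...,0]>174))&(hsv[...,1]>170)&(hsv[...,2]>60)
    for o,y in((A0,AY),(B0,BY)):
        L=R.from_euler('z',-y).apply((W-[*o,0]).reshape(-1,3)).reshape(W.shape)
        m=red&(abs(L[...,0]+.063)<.04)&(abs(L[...,1])<.06)&(L[...,2]>.1)&(L[...,2]<.16);P=L[m]
        f=least_squares(lambda p:np.linalg.norm(P-p,axis=1)-.013,[-.063,0,.125],loss='soft_l1',f_scale=.002)
        print(c,len(P),'local',f.x.round(4),'yrange',P[:,1].min().round(4),P[:,1].max().round(4))
E
python3 knob.py
python3 - <<'E'
# same on initial
from h import *
from scipy.optimize import least_squares
for c in ["scene","top"]:
    im=np.load(f"{c}0rgb.npy");d=np.load(f"{c}0.npy")
    W=cloud(c,d);hsv=cv2.cvtColor(im,cv2.COLOR_RGB2HSV)
    red=((hsv[...,0]<6)|(hsv[...,0]>174))&(hsv[...,1]>170)&(hsv[...,2]>60)
    for o,y in((A0,AY),(B0,BY)):
        L=R.from_euler('z',-y).apply((W-[*o,0]).reshape(-1,3)).reshape(W.shape)
        m=red&(abs(L[...,0]+.063)<.04)&(abs(L[...,1])<.06)&(L[...,2]>.1)&(L[...,2]<.16);P=L[m]
        f=least_squares(lambda p:np.linalg.norm(P-p,axis=1)-.013,[-.063,0,.125],loss='soft_l1',f_scale=.002)
        print('init',c,len(P),'local',f.x.round(4),'yrange',P[:,1].min().round(4),P[:,1].max().round(4))
E
```

```text
[0.50230407 0.141191   0.20648177]
scene 112 local [-0.0609  0.0075  0.1316] yrange -0.0055 0.0174
scene 101 local [-0.0619  0.0014  0.1316] yrange -0.0108 0.0122
top 102 local [-0.0609  0.0065  0.1322] yrange -0.0072 0.0139
top 97 local [-0.0613  0.0004  0.1322] yrange -0.0116 0.0095
init scene 119 local [-0.0576  0.0342  0.1259] yrange 0.0206 0.0447
init scene 95 local [-0.0578 -0.03    0.1256] yrange -0.0418 -0.0193
init top 106 local [-0.057   0.0329  0.1265] yrange 0.0198 0.0401
init top 96 local [-0.0574 -0.0313  0.1265] yrange -0.0438 -0.0212
```

Run:
```python
from h import *
p,r=plan(*cons(A0,AY,.160,.048),0,n=12)
plan(*cons(A0,AY,.062,.048),0,n=4,p0=p,R0=r)
```

```text
dist [ 0.013  0.299 -0.001] rows 12
[[0.002, 0.025, -0.001, -0.006, 0, -0.009, 0.0], [0.001, 0.025, -0.001, -0.006, 0.001, -0.009, 0.0], [0.002, 0.025, -0.001, -0.006, 0, -0.009, 0.0], [0.001, 0.024, 0, -0.006, 0, -0.009, 0.0], [0.001, 0.025, -0.001, -0.006, 0.001, -0.009, 0.0], [0, 0.025, 0, -0.006, 0, -0.009, 0.0], [0.001, 0.025, 0, -0.007, 0, -0.009, 0.0], [0, 0.025, 0, -0.006, 0.001, -0.009, 0.0]]
[[0, 0.025, 0, -0.006, 0, -0.009, 0.0], [-0.001, 0.025, 0, -0.006, 0, -0.009, 0.0], [0, 0.025, 0, -0.006, 0.001, -0.009, 0.0], [-0.001, 0.025, 0.001, -0.006, 0, -0.009, 0.0]]
dist [ 0.056 -0.    -0.08 ] rows 4
[[0, 0, 0.025, 0, 0, 0, 0.0], [0, 0, 0.024, 0, 0, 0, 0.0], [0, 0, 0.025, 0, 0, 0, 0.0], [0, 0, 0.024, 0, 0, 0, 0.0]]
```

Emit:
step_arm --pt "0.002 0.025 -0.001 -0.006 0 -0.009 0" --pt "0.001 0.025 -0.001 -0.006 0.001 -0.009 0" --pt "0.002 0.025 -0.001 -0.006 0 -0.009 0" --pt "0.001 0.024 0 -0.006 0 -0.009 0" --pt "0.001 0.025 -0.001 -0.006 0.001 -0.009 0" --pt "0 0.025 0 -0.006 0 -0.009 0" --pt "0.001 0.025 0 -0.007 0 -0.009 0" --pt "0 0.025 0 -0.006 0.001 -0.009 0"

```text
time: 9.85
tool_pos: [0.5094, 0.3398, 0.1968]
tool_rot: [0.299, 0.018, 0.954, -0.007]
contact_force: [0.7, 0.2, 0.1]
gripper_width: -0.001
```

Emit:
step_arm --pt "0 0.025 0 -0.006 0 -0.009 0" --pt "-0.001 0.025 0 -0.006 0 -0.009 0" --pt "0 0.025 0 -0.006 0.001 -0.009 0" --pt "-0.001 0.025 0.001 -0.006 0 -0.009 0" --pt "0 0 0 0 0 0 0"

```text
time: 10.35
tool_pos: [0.514, 0.4409, 0.1973]
tool_rot: [0.298, -0.004, 0.954, -0.0]
contact_force: [-0.8, -0.7, -0.2]
gripper_width: 0.003
```

Run:
```python
from h import *
print(tool()[0])
cv2.imwrite("pics/wrist6.png",grab_frame("wrist")[0][...,::-1])
plan(*cons(A0,AY,.062,.048),0,n=4)
```

```text
[0.51404487 0.44088713 0.1973169 ]
dist [ 0.056 -0.    -0.077] rows 4
[[-0.001, 0, 0.024, -0.001, -0.001, 0.001, 0.0], [0, 0, 0.024, 0, -0.001, 0, 0.0], [-0.001, 0, 0.023, -0.001, -0.002, 0.001, 0.0], [-0.001, 0, 0.024, 0, -0.001, 0, 0.0]]
```

View pics/wrist6.png

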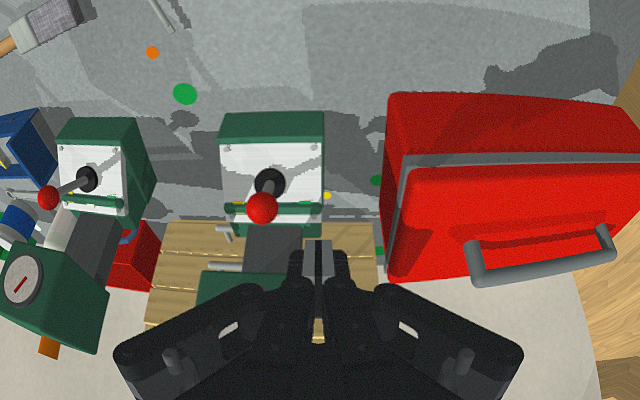

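Emit:
step_arm --pt "-0.001 0 0.024 0 -0.001 0 0" --pt "0 0 0.024 0 -0.001 0 0" --pt "-0.001 0 0.024 0 -0.001 0 0" --pt "-0.001 0 0.024 0 -0.001 0 0" --pt "0 0 0 0 0 0 0"

```text
time: 10.9
tool_pos: [0.571, 0.4362, 0.1176]
tool_rot: [0.299, -0.002, 0.954, -0.003]
contact_force: [-0.2, -0.1, -0.5]
gripper_width: -0.002
```

Emit:
step_arm --pt "0 -0.004 0 0 0 0 0" --pt "0 -0.004 0 0 0 0 0" --pt "0 -0.003 0 0 0 0 0" --pt "0 -0.003 0 0 0 0 0" --pt "0 0 0 0 0 0 0"

```text
time: 11.4
tool_pos: [0.5718, 0.4253, 0.1243]
tool_rot: [0.302, -0.002, 0.953, 0.001]
contact_force: [0.2, -0.3, -0.6]
gripper_width: 0.001
```

Run:
```python
from h import *
p,r=tool()
print(p,R.from_euler('z',-AY).apply(p-[*A0,0]),state()["contact_force"])
```

```text
[0.5717868  0.42534769 0.12431252] [-0.05423575  0.03403214  0.12431252] [ 0.23718141 -0.34851732 -0.58257788]
```

Emit:
step_arm --pt "0 -0.002 0 0 0 0 0" --pt "0 -0.002 0 0 0 0 0" --pt "0 0 0 0 0 0 0"

```text
time: 11.7
tool_pos: [0.5718, 0.4213, 0.1235]
tool_rot: [0.302, -0.002, 0.953, 0.001]
contact_force: [0.0, -0.2, -0.2]
gripper_width: -0.0
```

Emit:
step_arm --pt "0 -0.002 0 0 0 0 0" --pt "0 0 0 0 0 0 0"

```text
time: 11.9
tool_pos: [0.5718, 0.4193, 0.1234]
tool_rot: [0.302, -0.002, 0.953, 0.0]
contact_force: [0.3, -1.0, 0.1]
gripper_width: 0.004
```

Run:
```python
from h import *
for k in range(1):
    p,r=tool()
    print(R.from_euler('z',-AY).apply(p-[*A0,0]),state()["contact_force"])
cv2.imwrite("pics/wrist7.png",grab_frame("wrist")[0][...,::-1])
```

```text
[-0.05422266  0.02801176  0.12337932] [ 0.33877726 -0.99514887  0.13798262]
```

View pics/wrist7.png

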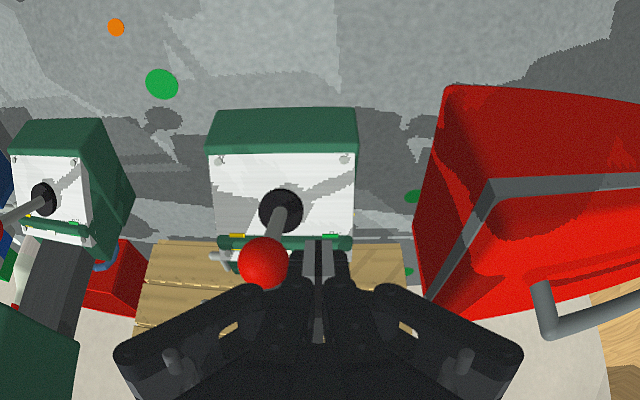

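Emit:
step_arm --pt "0 0.003 -0.01 0 0 0 0" --pt "0 0 -0.03 0 0 0 0" --pt "0 0 -0.03 0 0 0 0" --pt "0 0 -0.03 0 0 0 0" --pt "0 0 0 0 0 0 0"

```text
time: 12.45
tool_pos: [0.5145, 0.4246, 0.2116]
tool_rot: [0.305, -0.003, 0.952, 0.004]
contact_force: [0.1, 0.4, 1.8]
gripper_width: -0.001
```

```bash
python3 knob.py; python3 -c "
from h import *
cv2.imwrite('pics/wrist8.png',grab_frame('wrist')[0][...,::-1])
im=cv2.imread('pics/scene5.png');cv2.imwrite('pics/z2.png',cv2.resize(im[150:280,60:320],None,fx=3,fy=3,interpolation=cv2.INTER_CUBIC))"
```

```text
[0.51447627 0.42461044 0.2115627 ]
scene 109 local [-0.0615  0.0026  0.1316] yrange -0.011 0.0113
scene 101 local [-0.0621  0.0016  0.1316] yrange -0.0111 0.0123
top 101 local [-0.0611  0.0007  0.1324] yrange -0.0122 0.0077
top 98 local [-0.061   0.0006  0.1322] yrange -0.0117 0.0092
```

View pics/wrist8.png

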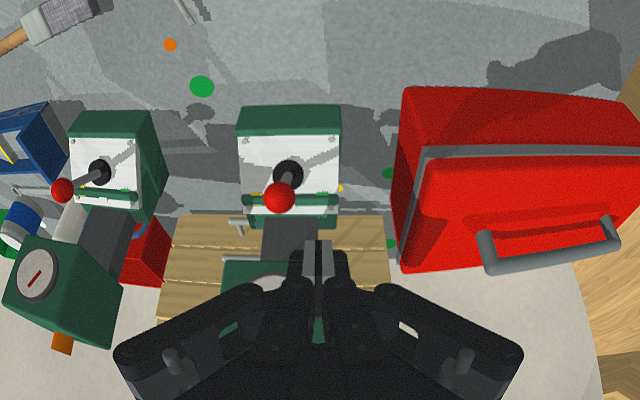

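View pics/z2.png

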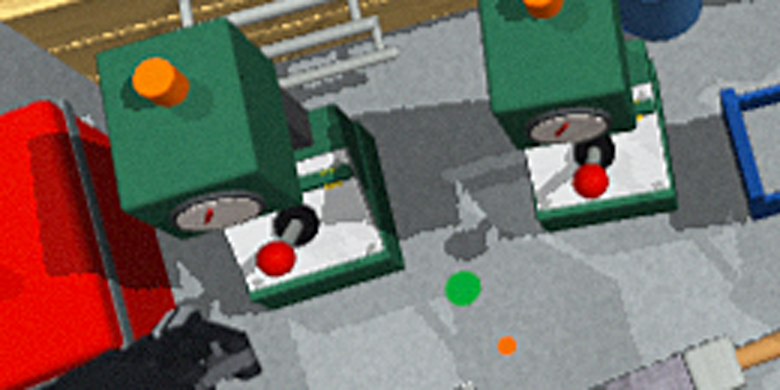

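```bash
cat >> h.py <<'E'
RO=np.array([.5594,-.2078,0]);RY=np.radians(88.2)
def ramp(x,y,z,tilt=15):
    Rz=R.from_euler('z',RY);p=RO+Rz.apply([x,y,z]);a=np.radians(tilt)
    zz=np.array([np.sin(a),0,-np.cos(a)]);yy=np.array([0,-1.,0]);xx=np.cross(yy,zz)
    return p,Rz*R.from_matrix(np.stack([xx,yy,zz],1))
def toramp(p): return R.from_euler('z',-RY).apply(np.asarray(p)-RO)
E
python3 - <<'E'
from h import *
p0,r0=tool(); tp,tr=ramp(-.215,0,.20)
mid=np.array([.40,.10,.27]); h=R.from_rotvec((r0.inv()*tr).as_rotvec()*.45)
p,r=plan(mid,r0*h,.03,n=12)
p,r=plan(tp,tr,.03,n=14,p0=p,R0=r)
E
```

```text
dist [-0.114 -0.322  0.065] rows 12
[[0.005, -0.027, -0.01, 0.011, 0.025, 0.061, 0.03], [0.003, -0.027, -0.01, 0.011, 0.026, 0.061, 0.03], [0.002, -0.027, -0.009, 0.01, 0.025, 0.061, 0.03], [0.001, -0.028, -0.009, 0.011, 0.025, 0.061, 0.03], [-0.001, -0.028, -0.008, 0.011, 0.025, 0.061, 0.03], [-0.003, -0.027, -0.009, 0.011, 0.026, 0.06, 0.03], [-0.004, -0.028, -0.008, 0.01, 0.025, 0.061, 0.03], [-0.005, -0.027, -0.008, 0.011, 0.025, 0.061, 0.03]]
[[-0.007, -0.027, -0.008, 0.011, 0.025, 0.061, 0.03], [-0.008, -0.027, -0.007, 0.011, 0.026, 0.061, 0.03], [-0.01, -0.026, -0.008, 0.011, 0.025, 0.061, 0.03], [-0.011, -0.026, -0.007, 0.01, 0.025, 0.061, 0.03]]
dist [ 0.153 -0.523 -0.07 ] rows 14
[[-0.032, -0.022, 0.008, 0.011, 0.026, 0.064, 0.03], [-0.033, -0.019, 0.008, 0.012, 0.027, 0.064, 0.03], [-0.034, -0.017, 0.007, 0.011, 0.026, 0.063, 0.03], [-0.036, -0.015, 0.006, 0.011, 0.027, 0.064, 0.03], [-0.037, -0.013, 0.005, 0.012, 0.026, 0.064, 0.03], [-0.037, -0.01, 0.005, 0.011, 0.027, 0.064, 0.03], [-0.039, -0.007, 0.004, 0.011, 0.026, 0.064, 0.03], [-0.039, -0.005, 0.002, 0.012, 0.027, 0.063, 0.03]]
[[-0.039, -0.003, 0.002, 0.011, 0.026, 0.064, 0.03], [-0.039, 0, 0.001, 0.011, 0.027, 0.064, 0.03], [-0.039, 0.002, -0.001, 0.012, 0.026, 0.064, 0.03], [-0.039, 0.005, -0.001, 0.011, 0.027, 0.064, 0.03], [-0.038, 0.007, -0.003, 0.011, 0.026, 0.063, 0.03], [-0.038, 0.01, -0.003, 0.012, 0.027, 0.064, 0.03]]
```

Emit:
step_arm --pt "0.005 -0.027 -0.01 0.011 0.025 0.061 0.03" --pt "0.003 -0.027 -0.01 0.011 0.026 0.061 0.03" --pt "0.002 -0.027 -0.009 0.01 0.025 0.061 0.03" --pt "0.001 -0.028 -0.009 0.011 0.025 0.061 0.03" --pt "-0.001 -0.028 -0.008 0.011 0.025 0.061 0.03" --pt "-0.003 -0.027 -0.009 0.011 0.026 0.06 0.03" --pt "-0.004 -0.028 -0.008 0.01 0.025 0.061 0.03" --pt "-0.005 -0.027 -0.008 0.011 0.025 0.061 0.03"

```text
time: 13.4
tool_pos: [0.4374, 0.2063, 0.2471]
tool_rot: [0.194, 0.241, 0.95, 0.032]
contact_force: [0.6, -0.6, -0.4]
gripper_width: 0.35
```

Emit:
step_arm --pt "-0.007 -0.027 -0.008 0.011 0.025 0.061 0.03" --pt "-0.008 -0.027 -0.007 0.011 0.026 0.061 0.03" --pt "-0.01 -0.026 -0.008 0.011 0.025 0.061 0.03" --pt "-0.011 -0.026 -0.007 0.01 0.025 0.061 0.03"

```text
time: 13.8
tool_pos: [0.3996, 0.0988, 0.2684]
tool_rot: [0.136, 0.357, 0.923, 0.047]
contact_force: [0.2, -0.3, -0.1]
gripper_width: 0.35
```

Emit:
step_arm --pt "-0.032 -0.022 0.008 0.011 0.026 0.064 0.03" --pt "-0.033 -0.019 0.008 0.012 0.027 0.064 0.03" --pt "-0.034 -0.017 0.007 0.011 0.026 0.063 0.03" --pt "-0.036 -0.015 0.006 0.011 0.027 0.064 0.03" --pt "-0.037 -0.013 0.005 0.012 0.026 0.064 0.03" --pt "-0.037 -0.01 0.005 0.011 0.027 0.064 0.03" --pt "-0.039 -0.007 0.004 0.011 0.026 0.064 0.03" --pt "-0.039 -0.005 0.002 0.012 0.027 0.063 0.03"

```text
time: 14.6
tool_pos: [0.4875, -0.2009, 0.2279]
tool_rot: [0.005, 0.577, 0.813, 0.076]
contact_force: [0.6, 0.4, 0.3]
gripper_width: 0.354
```

Run:
```python
from h import *
p,r=tool();print(p,r.as_matrix().round(2).tolist(),state()["joint_pos"].round(2),toramp(p))
plan(*ramp(-.215,0,.20),.03,n=8)
```

```text
[ 0.48754848 -0.20093067  0.22794993] [[-0.33, 0.94, 0.1], [0.94, 0.32, 0.12], [0.08, 0.13, -0.99]] [-0.61 -0.21  1.87  0.15  1.47 -0.96] [0.00460903 0.07203184 0.22794993]
dist [ 0.065 -0.222 -0.028] rows 8
[[-0.029, -0.002, 0.001, 0.008, 0.019, 0.047, 0.03], [-0.029, 0, 0, 0.008, 0.02, 0.048, 0.03], [-0.029, 0.001, 0, 0.009, 0.019, 0.047, 0.03], [-0.029, 0.002, -0.001, 0.008, 0.02, 0.047, 0.03], [-0.029, 0.004, -0.001, 0.008, 0.019, 0.047, 0.03], [-0.029, 0.005, -0.002, 0.008, 0.019, 0.048, 0.03], [-0.028, 0.007, -0.002, 0.008, 0.02, 0.047, 0.03], [-0.028, 0.007, -0.003, 0.009, 0.019, 0.047, 0.03]]
```

Emit:
step_arm --pt "-0.029 -0.002 0.001 0.008 0.019 0.047 0.03" --pt "-0.029 0 0 0.008 0.02 0.048 0.03" --pt "-0.029 0.001 0 0.009 0.019 0.047 0.03" --pt "-0.029 0.002 -0.001 0.008 0.02 0.047 0.03" --pt "-0.029 0.004 -0.001 0.008 0.019 0.047 0.03" --pt "-0.029 0.005 -0.002 0.008 0.019 0.048 0.03" --pt "-0.028 0.007 -0.002 0.008 0.02 0.047 0.03" --pt "-0.028 0.007 -0.003 0.009 0.019 0.047 0.03"

```text
time: 15.4
tool_pos: [0.5533, -0.4219, 0.1999]
tool_rot: [-0.091, 0.711, 0.691, 0.094]
contact_force: [-0.4, 0.2, -0.1]
gripper_width: 0.349
```

Emit:
step_arm --pt "0 0 0 0 0 0 0.03"

```text
time: 15.5
tool_pos: [0.5527, -0.4237, 0.1979]
tool_rot: [-0.091, 0.712, 0.69, 0.093]
contact_force: [-1.0, -0.9, 0.4]
gripper_width: 0.349
```

Run:
```python
from h import *
p,r=tool();print(p,r.as_matrix().round(2).tolist(),toramp(p))
for c in ["wrist","top"]:
    cv2.imwrite(f"pics/{c}9.png",grab_frame(c)[0][...,::-1])
plan(*ramp(-.202,0,.020),.03,n=6)
```

```text
[ 0.55270506 -0.42365901  0.19791191] [[0.03, 1.0, 0.01], [0.97, -0.03, 0.26], [0.26, -0.0, -0.97]] [-2.15962786e-01 -8.86543090e-05  1.97911908e-01]
dist [ 0.     0.011 -0.18 ] rows 6
[[-0.006, 0, 0.029, 0, 0, 0.001, 0.03], [-0.006, 0, 0.03, 0, 0, 0, 0.03], [-0.006, 0, 0.029, 0, 0, 0.001, 0.03], [-0.006, 0, 0.03, 0, 0, 0, 0.03], [-0.006, 0, 0.029, 0, 0, 0.001, 0.03], [-0.006, 0, 0.03, 0, 0, 0.001, 0.03]]
```

View pics/wrist9.png

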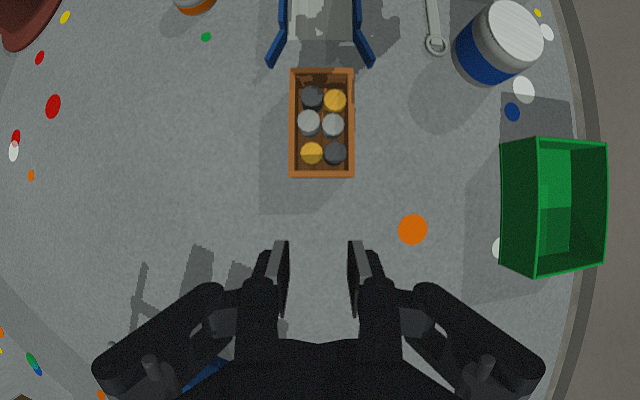

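View pics/top9.png

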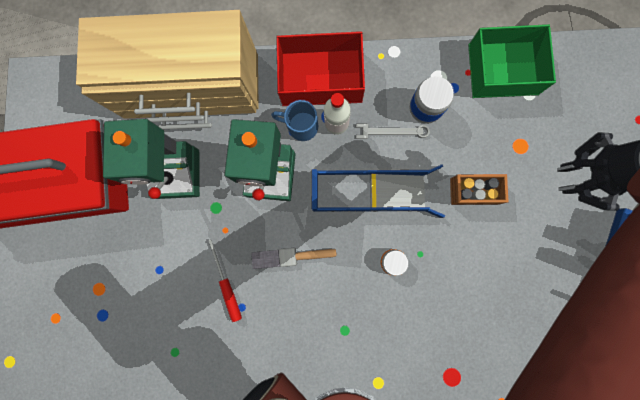

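Emit:
step_arm --pt "-0.006 0 0.029 0 0 0 0.015" --pt "-0.006 0 0.03 0 0 0 0.015" --pt "-0.006 0 0.029 0 0 0 0.015" --pt "-0.006 0 0.03 0 0 0 0.015" --pt "-0.006 0 0.029 0 0 0 0.015" --pt "-0.006 0 0.03 0 0 0 0.015" --pt "0 0 0 0 0 0 0.015"

```text
time: 16.3
tool_pos: [0.5515, -0.4058, 0.0169]
tool_rot: [-0.094, 0.71, 0.692, 0.094]
contact_force: [-0.6, 1.0, -1.2]
gripper_width: 0.174
```

Run:
```python
from h import *
p,r=tool();print(p,toramp(p))
P,r=plan(*ramp(-.06,0,.020),.015,n=16)
plan(*ramp(0,0,.020),.015,n=8,p0=P,R0=r)
```

```text
[ 0.55154821 -0.40581023  0.01691143] [-0.19815916  0.00162827  0.01691143]
dist [0.006 0.138 0.003] rows 16
[[0.008, 0, 0.002, 0, 0, 0, 0.015], [0.009, 0, 0.002, -0.001, -0.001, 0.001, 0.015], [0.008, 0, 0.002, 0, 0, 0, 0.015], [0.009, 0.001, 0.002, 0, 0, 0, 0.015], [0.008, 0, 0.002, -0.001, 0, 0, 0.015], [0.008, 0, 0.002, 0, -0.001, 0.001, 0.015], [0.009, 0, 0.003, 0, 0, 0, 0.015], [0.008, 0, 0.002, -0.001, 0, 0, 0.015]]
[[0.008, 0, 0.002, 0, 0, 0.001, 0.015], [0.009, 0, 0.002, 0, -0.001, 0, 0.015], [0.008, 0, 0.002, -0.001, 0, 0, 0.015], [0.009, 0.001, 0.002, 0, 0, 0, 0.015], [0.008, 0, 0.002, 0, -0.001, 0.001, 0.015], [0.008, 0, 0.002, -0.001, 0, 0, 0.015], [0.009, 0, 0.002, 0, 0, 0, 0.015], [0.008, 0, 0.002, 0, 0, 0.001, 0.015]]
dist [ 0.002  0.06  -0.   ] rows 8
[[0.007, 0, 0.002, 0, 0, 0, 0.015], [0.008, 0, 0.002, 0, 0, 0, 0.015], [0.007, 0, 0.002, 0, 0, 0, 0.015], [0.007, 0, 0.002, 0, 0, 0, 0.015], [0.007, 0, 0.002, 0, 0, 0, 0.015], [0.008, 0, 0.002, 0, 0, 0, 0.015], [0.007, 0, 0.002, 0, 0, 0, 0.015], [0.007, 0, 0.002, 0, 0, 0, 0.015]]
```

Emit:
step_arm --pt "0.008 0 0.002 0 0 0 0.015" --pt "0.008 0 0.002 0 0 0 0.015" --pt "0.008 0 0.002 0 0 0 0.015" --pt "0.008 0 0.002 0 0 0 0.015" --pt "0.008 0 0.002 0 0 0 0.015" --pt "0.008 0 0.002 0 0 0 0.015" --pt "0.008 0 0.002 0 0 0 0.015" --pt "0.008 0 0.002 0 0 0 0.015"

```text
time: 17.1
tool_pos: [0.5566, -0.3439, 0.0238]
tool_rot: [-0.088, 0.71, 0.692, 0.094]
contact_force: [-0.4, -4.0, 2.5]
gripper_width: 0.176
```

Emit:
step_arm --pt "0.008 0 0.002 0 0 0 0.015" --pt "0.008 0 0.002 0 0 0 0.015" --pt "0.008 0 0.002 0 0 0 0.015" --pt "0.008 0 0.002 0 0 0 0.015" --pt "0.008 0 0.002 0 0 0 0.015"

```text
time: 17.6
tool_pos: [0.5573, -0.3021, 0.0236]
tool_rot: [-0.089, 0.71, 0.692, 0.094]
contact_force: [-0.3, -4.7, 0.4]
gripper_width: 0.173
```

```bash
cat > look.py <<'E'
from h import *
import sys
p,r=tool();print(p,toramp(p),state()["contact_force"].round(1))
n=sys.argv[1]
for c in ["scene","top"]:
    im,d=grab_frame(c);cv2.imwrite(f"pics/{c}{n}.png",im[...,::-1]);W=cloud(c,d)
    for q in cut_out(c,"crate_mid")[:1]:
        P=W[q["mask"]];P=P[np.isfinite(P).all(1)];L=toramp(P)
        L=L[L[:,2]>np.percentile(L[:,2],60)]
        print(c,round(q["conf"],2),'minrect',[np.round(v,1) for v in cv2.minAreaRect((L[:,:2]*1000).astype(np.float32))],'ztop',np.percentile(L[:,2],[10,90]).round(3))
a=cv2.imread(f"pics/top{n}.png")[130:260,220:560];cv2.imwrite(f"pics/zt{n}.png",cv2.resize(a,None,fx=2.3,fy=2.3))
E
python3 look.py 10
```

```text
[ 0.55728004 -0.30212295  0.02355456] [-0.094343   -0.00084384  0.02355456] [-0.3 -4.7  0.4]
scene 0.93 minrect [array([-29.8,  -1.5]), array([112.4,  65.4]), np.float64(0.5)] ztop [0.052 0.066]
top 0.56 minrect [array([-29.5,  -1.4]), array([112.2,  63.6]), np.float64(0.3)] ztop [0.053 0.068]
```

View pics/zt10.png

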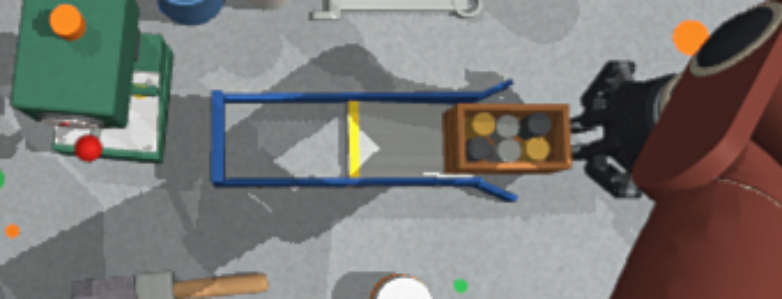

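Emit:
step_arm --pt "0.01 0 0.0026 0 0 0 0.015" --pt "0.01 0 0.0026 0 0 0 0.015" --pt "0.01 0 0.0026 0 0 0 0.015" --pt "0.01 0 0.0026 0 0 0 0.015" --pt "0.01 0 0.0026 0 0 0 0.015" --pt "0.01 0 0.0026 0 0 0 0.015" --pt "0.01 0 0.0026 0 0 0 0.015" --pt "0.01 0 0.0026 0 0 0 0.015"

```text
time: 18.6
tool_pos: [0.5598, -0.2195, 0.0244]
tool_rot: [-0.089, 0.71, 0.692, 0.094]
contact_force: [-0.4, -1.9, -1.7]
gripper_width: 0.178
```

```bash
python3 look.py 11
```

```text
[ 0.55977017 -0.21945477  0.0243541 ] [-0.0116374  -0.00073607  0.0243541 ] [-0.4 -1.9 -1.7]
scene 0.83 minrect [array([51.3, -1.8]), array([110.1,  65.8]), np.float64(0.7)] ztop [0.064 0.084]
top 0.66 minrect [array([115.5,   0.5]), array([298.4, 110.7]), np.float64(0.2)] ztop [0.032 0.072]
```

View pics/zt11.png

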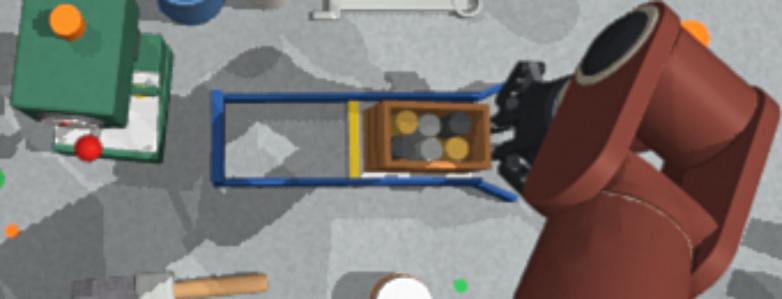

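Emit:
step_arm --pt "0.01 0 0.001 0 0 0 0.015" --pt "0.01 0 0 0 0 0 0.015" --pt "0.01 0 0 0 0 0 0.015" --pt "0.01 0 0 0 0 0 0.015" --pt "0.01 0 0 0 0 0 0.015" --pt "0.01 0 0 0 0 0 0.015" --pt "0.01 0 0 0 0 0 0.015" --pt "0.01 0 0 0 0 0 0.015"

```text
time: 19.6
tool_pos: [0.562, -0.1423, 0.0443]
tool_rot: [-0.088, 0.71, 0.692, 0.094]
contact_force: [-0.3, -5.2, 1.4]
gripper_width: 0.179
```

```bash
python3 look.py 12
```

```text
[ 0.56198294 -0.14228656  0.04431026] [ 0.06556224 -0.00052384  0.04431026] [-0.3 -5.2  1.4]
scene 0.96 minrect [array([127.5,  -0.8]), array([110.3,  64.8]), np.float64(0.7)] ztop [0.083 0.103]
top 0.56 minrect [array([134.9,  -1.2]), array([110.8,  64.6]), np.float64(0.4)] ztop [0.081 0.095]
```

View pics/zt12.png

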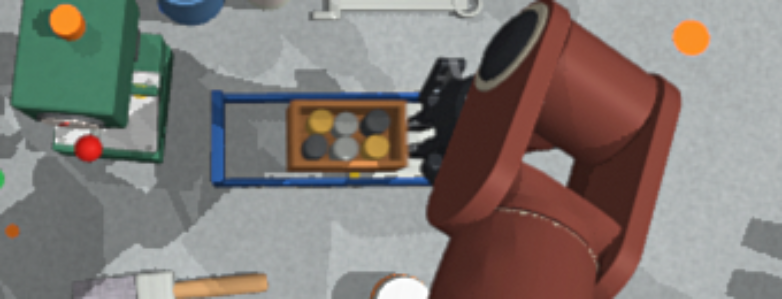

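Emit:
step_arm --pt "0.008 0 0 0 0 0 0.015" --pt "0.008 0 0 0 0 0 0.015" --pt "0.008 0 0 0 0 0 0.015" --pt "0.008 0 0.001 0 0 0 0.015" --pt "0.008 0 0.002 0 0 0 0.015" --pt "0.008 0 0.002 0 0 0 0.015"

```text
time: 20.4
tool_pos: [0.563, -0.0944, 0.0513]
tool_rot: [-0.089, 0.71, 0.692, 0.094]
contact_force: [0.3, -1.6, -1.4]
gripper_width: 0.175
```

Emit:
step_arm --pt "0.006 0 0.0015 0 0 0 0.015" --pt "0.004 0 0.001 0 0 0 0.015" --pt "0 0 0 0 0 0 0.015" --pt "0 0 0 0 0 0 0.015"

```text
time: 20.8
tool_pos: [0.5634, -0.0846, 0.0515]
tool_rot: [-0.089, 0.71, 0.692, 0.094]
contact_force: [0.2, 0.2, 0.3]
gripper_width: 0.175
```

```bash
python3 look.py 13
```

```text
[ 0.56340458 -0.0845763   0.05152771] [ 0.12328869 -0.00013206  0.05152771] [0.2 0.2 0.3]
scene 0.66 minrect [array([190.4,  -0.9]), array([110.6,  65.3]), np.float64(0.7)] ztop [0.071 0.083]
top 0.83 minrect [array([188.,  -1.]), array([107.9,  64.1]), np.float64(1.4)] ztop [0.071 0.084]
```

View pics/zt13.png

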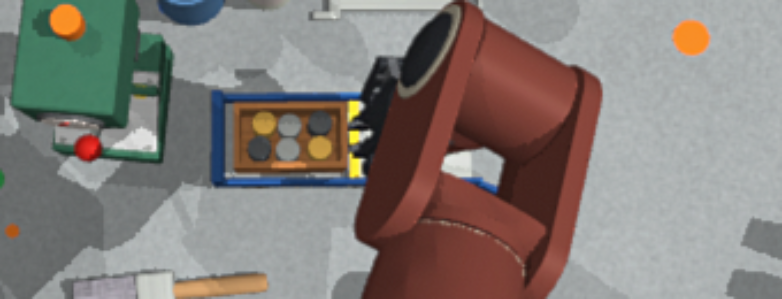

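Emit:
step_arm --pt "-0.01 0 -0.002 0 0 0 0.015" --pt "-0.01 0 -0.003 0 0 0 0.015" --pt "0 0 -0.02 0 0 0 0.015" --pt "0 0 -0.03 0 0 0 0.015" --pt "0 0 -0.04 0 0 0 0.015" --pt "0 0 -0.04 0 0 0 0.015" --pt "-0.04 0 0 0 0 0 0.015" --pt "-0.04 0 0 0 0 0 0.015"

```text
time: 21.8
tool_pos: [0.5607, -0.2186, 0.1594]
tool_rot: [-0.086, 0.71, 0.693, 0.094]
contact_force: [0.7, 0.0, -0.1]
gripper_width: 0.175
```

Emit:
step_arm --pt "-0.04 0 -0.02 0 0 0 0.015" --pt "-0.04 0 -0.02 0 0 0 0.015" --pt "-0.04 0 0 0 0 0 0.015" --pt "0 0 0 0 0 0 0.015" --pt "0 0 0 0 0 0 0.015"

```text
time: 22.3
tool_pos: [0.5552, -0.3434, 0.1636]
tool_rot: [-0.089, 0.711, 0.691, 0.094]
contact_force: [0.8, -0.1, -0.7]
gripper_width: 0.169
```

```bash
python3 look.py 14; python3 knob.py
python3 - <<'E'
from h import *
for c in ["scene","top"]:
    im,d=grab_frame(c);W=cloud(c,d)
    q=cut_out(c,"crate_mid")[0];L=toramp(W[q["mask"]]);L=L[np.isfinite(L).all(1)];L=L[(L[:,2]>.076)&(L[:,2]<.09)]
    A=np.c_[L[:,:2],np.ones(len(L))];print(c,len(L),'plane',np.linalg.lstsq(A,L[:,2],rcond=None)[0].round(3))
    for b in ["glue_bottle","paint_tin","mug","screwdriver","brush","small_tin","wrench"]:
        r=cut_out(c,b)
        if r: print(b,round(r[0]["conf"],2),np.nanmedian(W[r[0]["mask"]],0).round(3))
E
```

```text
[ 0.55524533 -0.34338429  0.16356051] [-1.35647885e-01 -1.06185365e-04  1.63560509e-01] [ 0.8 -0.1 -0.7]
scene 0.57 minrect [array([190.6,  -1.1]), array([110.2,  65.5]), np.float64(0.5)] ztop [0.071 0.084]
top 0.65 minrect [array([189.4,  -1.2]), array([109.3,  64.5]), np.float64(0.1)] ztop [0.071 0.084]
[ 0.55616742 -0.34116368  0.16458576]
scene 109 local [-0.0615  0.0022  0.1319] yrange -0.0107 0.0119
scene 101 local [-0.0614  0.0017  0.1315] yrange -0.011 0.0125
top 100 local [-0.0609  0.0012  0.1329] yrange -0.0122 0.0075
top 97 local [-0.0613  0.0006  0.1323] yrange -0.0116 0.0092
scene 438 plane [ 0.003 -0.005  0.081]
glue_bottle 0.62 [0.726 0.002 0.107]
paint_tin 0.82 [ 0.755 -0.213  0.093]
mug 0.73 [0.752 0.078 0.045]
screwdriver 0.74 [0.324 0.261 0.023]
brush 0.93 [0.417 0.134 0.018]
small_tin 0.91 [ 0.397 -0.119  0.044]
wrench 0.65 [ 0.713 -0.129  0.007]
top 444 plane [-0.004  0.007  0.083]
glue_bottle 0.95 [ 0.728 -0.003  0.113]
paint_tin 0.58 [ 0.76  -0.217  0.099]
mug 0.97 [0.748 0.084 0.035]
brush 0.6 [0.419 0.129 0.019]
small_tin 0.81 [ 0.4   -0.122  0.045]
wrench 0.58 [ 0.713 -0.137  0.008]
```

View pics/top14.png

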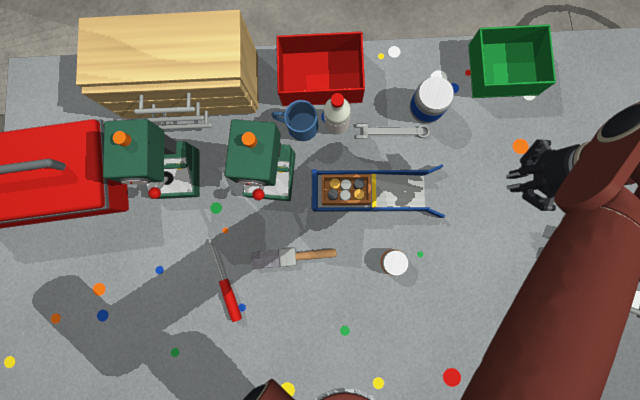

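The crate sits flat in the bay at about 190 mm, both knobs are centred, the bystanders have not moved and the gripper is clear.

```bash
python3 -c "
from h import *
print(job_done())"
```

```text
the job is handed in; nothing more can be done
None
```

I set both red toggles to off, then pushed the crate up the ramp with nearly shut fingers until it dropped into the bay. I backed the arm away clear and handed the job in; the robot's clock read about 22 s at the last move.

**Toggles:** The first push left the left console's toggle (y ≈ 0.39) about 6 mm off centre, roughly 0.08 rad and close to the 0.09 limit. I nudged it again before touching the crate. At the last check both knobs were within about 2 mm of centre (under 0.03 rad).

**Crate:** Its centre is 189–191 mm along the ramp and about 1 mm off the ramp's centre line. The rim is about 82 mm above the bench, which puts the centre near 52 mm, and it is level within 0.01 rad.

**Bystanders:** All of them were within a few mm of where they started. For the last check the networks found the screwdriver only in the scene camera, not in the top camera's list, though it shows in place in the top picture.

One top-camera crate reading during the push was wrong because its mask took in the ramp. The scene camera and the picture agreed with each other, so I used those.

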